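# Chock the spray can before opening its retaining bail

## Task

The spray can lying on the sloping board is kept from rolling only by the two hooks of the wire bail. Take the yellow wedge chock, push it toe first, squarely, up the board against the middle of the can's low side until the can is pressed snugly (gently: the thin can dents under a hard shove) between chock and white back rail, the can still lying on the board, and let go; only then press the red paddle down to lift the hooks clear, so that the can stays resting on the chock by the rail. Leave the other things where they are.

Things in the scene. Friction and masses are not known exactly. Their poses are not given: they have to be found in the camera images.
- board: Fixed wooden board sloping at 7 degrees. Origin on its top face, 26 mm above the table; x up the slope, y along the can, z square off the board. Top face spans x -170 to +100, y +-125 mm; the can's axis is first at x=0, z=26 mm. White back rail across it, square to it, 45 mm high, rigid, clamped 4 to 34 mm (not measured) beyond the can's uphill side.
- can: Blue thin spray can, paper band, black cap: rigid cylinder, diameter 52, length 180 mm, 0.3 to 0.5 kg, along board y. Origin at its middle, y along its axis. At first it leans on the hooks; uphill it rolls freely for 4 to 34 mm up to the rail. Snug: chock bears on it with over 3 N; over 8 N dents it. It feels about 0.4 to 0.55 of a push on the chock (friction takes the rest).
- chock: Loose yellow wedge, dark bands, 77 x 42 x 34 mm high, 0.12 kg. Origin on its underside, z up, x to the toe: upright block x -40 to 0, then a 40 degree face down to a blunt 3 mm toe at +37 mm. Grip across y at x=-20, push its back face: 1 to 5 N to roll the can, 10 to 13 N (8 over the rolling push) when snug. Touching the can, its origin is 50 mm downhill of the can's axis (along board x).
- bail (a joint): Angle of the steel wire bail, rad: 0 closed, hooks in front of the can's low side; grows as they rise, stop at 0.75; hooks clear the can's top from 0.4, open it past 0.5. Stays where left; about 4 N down on the paddle moves it. Its wires run past the can's ends (board y +-107 mm), hooks cover board y 70 to 107 mm each side: the can's middle is free.
- paddle (a point): Middle of the top of the bail's red paddle, 42 x 80 mm (80 along board y), uphill of the rail. Hinge axis along y at board x=+80, z=30 mm; at the start paddle 50 mm uphill of it and 33 mm off it. Pressed down it lifts the hooks; it sinks about 28 mm in the first 0.5 rad, 37 mm in 0.65 rad, shifting under 20 mm in x.
- brush: Shoe brush, dark wooden back and black bristles, 130 x 48 x 38 mm, lying loose to one side (its place is swapped with the chock's at random). Origin at its underside. Leave alone.
- sneaker_left: White sneaker 250 mm long, 90 mm high, beyond the board. Origin under its middle. Leave alone.
- sneaker_right: The other white sneaker, same size. Leave alone.
- polish_tin: Brass polish tin, 72 mm wide, 24 mm high. Leave alone.
- cleaner: White bottle with green cap, 52 mm wide, 150 mm high, standing. Leave alone.
- shoebox: White shoe box with green lid, 326 x 206 x 120 mm. Leave alone.
- key_bowl: Blue ceramic bowl, 120 mm wide, 40 mm high. Leave alone.
Mind the look-alikes: they are no part of the job. There is more than one size of the chock; the job needs the smaller.

How it is judged:
On the way, in this order (a step that is already met when the one before it is completed fails the run):
1. With the bail still closed, the chock on the board, toe uphill, presses the can with more than 3 N for 0.2 s, the can rolled up at least 1.5 mm (it resists so only at the rail) (contact force between chock and can above 3 N and x of can in the frame of board above 0.0015 m and value of joint bail below 0.15 rad and angle between the z axis of chock and the z axis of board, either way round below 0.1 rad and angle between the x axis of chock and the x axis of board, either way round below 0.2 rad and x of chock in the frame of board between -0.055 and -0.005 m and y of chock in the frame of board between -0.04 and 0.04 m), for 0.2 s.
2. The fingers have let go of the chock and the bail is opened beyond 0.45 rad, the can staying on the board, uphill of its start (value of joint bail above 0.45 rad and contact force between the fingers and chock below 0.1 N and x of can in the frame of board above 0.0015 m and z of can in the frame of board below 0.029 m), for 0.2 s.
At the end, for the whole second after the job is handed in: Bail open past 0.45 rad; can at rest touching the chock, its axis at board x over 1.5 mm and z under 29 mm (on the board); chock flat on the board (0.1 rad), toe uphill within 0.2 rad, its origin at board x -55 to -5 mm and y within 40 mm (value of joint bail above 0.45 rad and contact force between chock and can above 0.05 N and linear speed of each of can, chock below 0.01 m/s and angular speed of can below 0.2 rad/s and x of can in the frame of board above 0.0015 m and z of can in the frame of board below 0.029 m and angle between the z axis of chock and the z axis of board, either way round below 0.1 rad and angle between the x axis of chock and the x axis of board, either way round below 0.2 rad and x of chock in the frame of board between -0.055 and -0.005 m and y of chock in the frame of board between -0.04 and 0.04 m).
It fails at once if the chock presses the can with more than 8 N (dented) (contact force between chock and can above 8 N).
It fails at once if the robot itself presses the can with more than 8 N (contact force between any of the fingers, the arm and can above 8 N).
It fails at once if the can rolls down more than 15 mm below its start at the hooks or is lifted more than 5 mm off the board (x of can in the frame of board below -0.015 m or z of can in the frame of board above 0.031 m).
It fails at once if another thing on the table is moved more than 20 mm (distance of any of brush, sneaker_left, sneaker_right, polish_tin, cleaner, shoebox, key_bowl from where it was at the start of the episode above 0.02 m).
It also fails if it takes over 69 s, if anything falls off the work surface, if the arm or the gripper's body presses on something with over 40 N, if the wrist force passes 120 N, or if a joint passes its speed limit or range.

## Robot

A 7-joint arm with a two-finger parallel gripper is mounted at the origin on the work surface. World frame = base frame: x ahead of the robot, y to its left, z up, the work surface at z = 0. Lengths are in m, angles in rad, forces in N, time in s.
With the tool pointing down it reaches from about 0.4 to 0.875 m from the base axis. Payload 19.3 kg.
Tool frame: the origin (TCP) lies at the very end of the fingers, on their centre line; the grasp point (between the pads) lies 19 mm behind it; z points along the fingers, y is the line along which they close (so a half turn about z gives the same grasp; the last joint's range is limited). The gripper opens to 85 mm and grips with 20 to 120 N. Pads are 22 mm wide; open, the fingers measure 114 mm over their backs; the gripper's body (76 mm by 85 mm) begins 54 mm behind the grasp point. The pads swing forward as they close: fully open they stand 13 mm farther back than shut.
Start: joints at [1.169, 0.521, -0.036, 1.599, 0.021, 1.021, -0.113], TCP at [0.204, -0.591, 0.231] pointing down, gripper open.
Joint ranges: [-2.91, 2.91], [-0.3, 2.13], [-1.5, 1.42], [0.17, 2.43], [-1.26, 4.41], [0.16, 1.93], [-2.52, 2.52]. Speed limits (rad/s): [1.89, 1.89, 2.39, 2.39, 3.01, 3.01, 3.01].

## Interface

Orientations are given as [roll, pitch, yaw] about the fixed x, y, z axes, in that order (R = Rz(yaw) Ry(pitch) Rx(roll)).
In Python, from workcell import bot gives the robot as it stands.
- The arm moves only by the shell command python3 -m crank 'ROWS' [FORCE]. ROWS is a JSON object of lists of equal length, an entry for each row: "travel": the shift along the world's x, y, z in cm, a list of three; "turn": the turn, a rotation vector about the world's x, y, z in degrees, a list of three; "gripper": the closure, from 0 (fully open) to 1 (shut). A call has exactly 5 rows; each row is the pose to reach, as a shift and turn from the pose commanded when the call began; what a row does not reach only later rows make up. A row lasts 1/10 s, in which the tool goes at most 50 mm and 8.59 degrees, less where a joint would pass 70% of its speed; a pose out of reach is approached as far as the arm can. A call with a gripper value outside its range is refused whole. The fingers move at their own pace and stop on an object; FORCE is the grip in N (left out, the last holds). Time passes only in rows, so rows that repeat a pose let the fingers close, or fill a call up. It gives the time, the measured TCP pose, the force, the opening and the grip force at its end, in the units of the state.
- bot.observe(): the state, without advancing time (a new reading comes with each control period).
- bot.grab_frame(name): name is "scene" or "side" or "wrist"; returns a dict with "pixels" (384x512x3 uint8, red, green, blue), "fx", "fy", "cx", "cy" (pixels), "dist" ([k1, k2, p1, p2, k3] as OpenCV has them; the pictures are not rectified), "extrinsics" (4x4, takes a point from world to camera coordinates). Camera axes: x right, y down, z forward; pixel columns grow to the right and rows downward; lengths in m; the calibration is good to about 2 mm. A picture is of the moment at which its call begins. There is no depth.
- bot.job_done(): hands the job in; it is judged then, once.
The state is a dict: "clock": time; "qpos": joint angles; "qd": joint speeds; "joint_efforts": joint torques, N m; "position": TCP position; "tool_rot": TCP orientation; "force": force on the tool from outside, world axes, zero at the start; "moment": the same for the moment, N m; "grip_width": finger opening in m; "finger_force": force on a finger pad.
Only numpy, scipy, OpenCV 4.12 (cv2) and the standard library are available. Lean on these libraries where they do the work, as an engineer would, in place of code of your own. Each camera call takes 0.05 s, during which the arm holds its last target. There are 200 camera calls.

## Working session

There is one attempt and no reset: what is moved stays moved. The work goes in short steps, Python scripts to look and compute and a shell command to move; the robot and the scene stay as the last step left them, time stands still between calls to the robot, and variables do not carry over. Pictures are saved under pics/ and viewed, at most 10 in all, crops included, and the job is handed in when it is done.

```bash
mkdir -p pics; ls
python3 - <<'E'
from workcell import bot
import cv2,numpy as np
s=bot.observe();print(s)
ims=[]
for n in("scene","side"):
    f=bot.grab_frame(n);print(n,f["fx"],f["fy"],f["cx"],f["cy"],f["dist"],np.round(f["extrinsics"],3).tolist())
    cv2.imwrite(f"pics/{n}0.png",cv2.resize(f["pixels"][:,:,::-1],(800,600),interpolation=cv2.INTER_CUBIC))
E
```

```text
pics
{'clock': 0.0, 'qpos': array([ 1.16880287,  0.52201476, -0.03630649,  1.59999996,  0.02120678,
        1.02108795, -0.11278798]), 'qd': array([-0.00120735,  0.00074213, -0.00035817, -0.0004819 ,  0.00032649,
       -0.00058298,  0.00017378]), 'joint_efforts': array([ 2.25530996e-03, -9.27103114e+01,  1.98106885e+00, -3.69924688e+01,
        1.80457189e-02,  8.30039091e-03,  1.58935836e-05]), 'position': array([ 0.20343101, -0.59061502,  0.23072838]), 'tool_rot': array([-3.14047185e+00,  9.60115716e-05,  3.31780826e-01]), 'force': array([-0.32241267, -0.05065901, -0.01638699]), 'moment': array([-0.00646008, -0.02129022,  0.04362462]), 'finger_force': 0.0, 'grip_width': 0.08514280219148032}
scene 381.4897945651681 381.4897945651681 246.5604447613471 186.35600072370443 [-0.03276018  0.          0.          0.          0.        ] [[0.56, 0.828, -0.013, -0.334], [0.664, -0.458, -0.592, -0.333], [-0.496, 0.323, -0.806, 1.757], [0.0, 0.0, 0.0, 1.0]]
side 455.37853558792904 455.37853558792904 256.7744670870491 190.44385777176205 [-0.18519591  0.          0.          0.          0.        ] [[0.971, -0.238, -0.004, -0.558], [-0.182, -0.728, -0.662, 0.183], [0.154, 0.643, -0.75, 1.642], [0.0, 0.0, 0.0, 1.0]]
```

View pics/scene0.png

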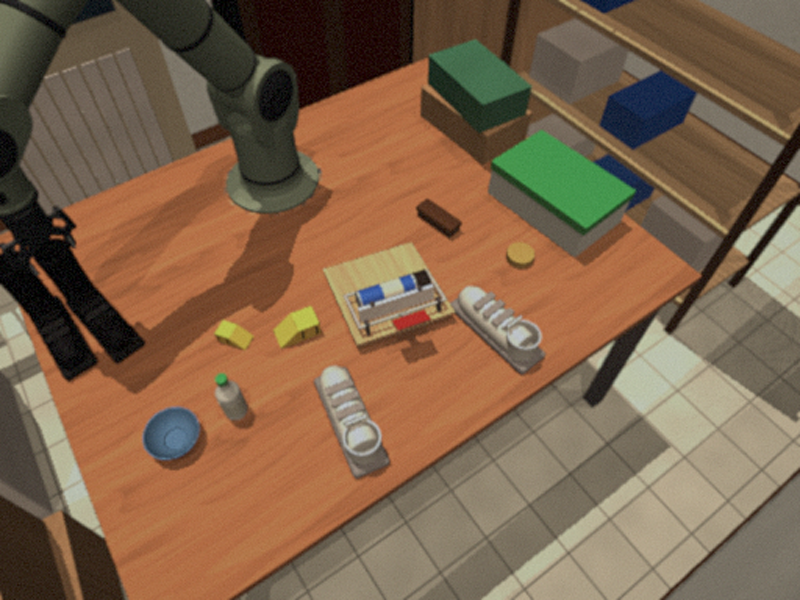

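View pics/side0.png

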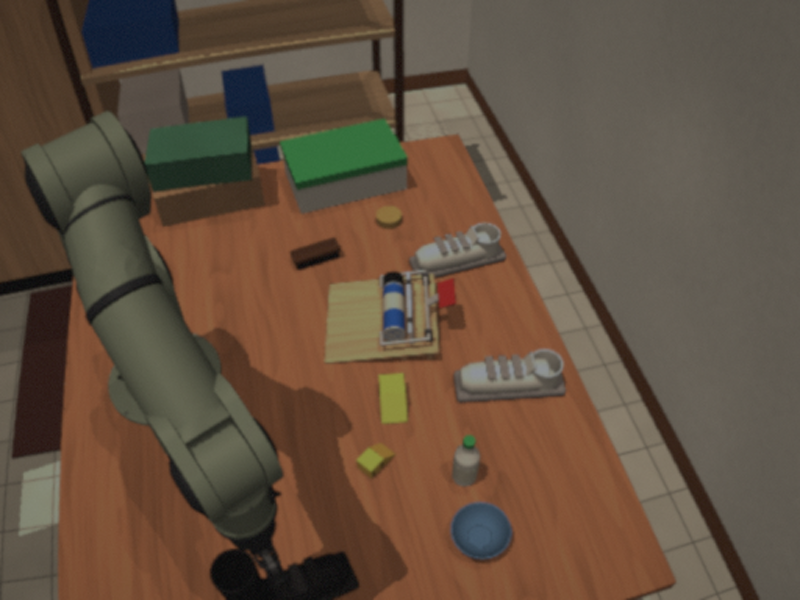

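The scene view shows a small yellow wedge at (235,334), a larger one at (297,326), the can at (395,290) and the red paddle at (411,320). The side view has them at (375,459), (393,398), (393,305) and (447,293). The job needs the smaller, which is the one farther from the board. I'll measure both and look at an enlarged crop.

```bash
cat > h.py <<'E'
import cv2,numpy as np
from workcell import bot
def frame(n):
    f=bot.grab_frame(n); f["K"]=np.array([[f["fx"],0,f["cx"]],[0,f["fy"],f["cy"]],[0,0,1]]);f["dist"]=np.array(f["dist"],float);f["E"]=np.array(f["extrinsics"]);return f
def ray(f,p):
    u=cv2.undistortPoints(np.array(p,float).reshape(-1,1,2),f["K"],f["dist"])[:,0]
    R,t=f["E"][:3,:3],f["E"][:3,3]
    d=np.c_[u,np.ones(len(u))]@R
    return -R.T@t,d/np.linalg.norm(d,axis=1)[:,None]
def onplane(f,p,z):
    o,d=ray(f,p);return o+d*((z-o[2])/d[:,2])[:,None]
def tri(f1,p1,f2,p2):
    o1,d1=ray(f1,p1);o2,d2=ray(f2,p2);out=[]
    for a,b in zip(d1,d2):
        s=np.linalg.lstsq(np.c_[a,-b],o2-o1,rcond=None)[0];q1=o1+s[0]*a;q2=o2+s[1]*b
        out.append(np.r_[(q1+q2)/2,np.linalg.norm(q1-q2)])
    return np.array(out)
def proj(f,P):
    R,t=f["E"][:3,:3],f["E"][:3,3]
    return cv2.projectPoints(np.array(P,float).reshape(-1,1,3),cv2.Rodrigues(R)[0],t,f["K"],f["dist"])[0][:,0]
def blobs(f,lo,hi,amin=30):
    m=cv2.inRange(cv2.cvtColor(f["pixels"],cv2.COLOR_RGB2HSV),lo,hi)
    n,l,s,c=cv2.connectedComponentsWithStats(m)
    return [(s[i,4],c[i],l==i) for i in range(1,n) if s[i,4]>=amin]
YEL=((24,120,100),(34,255,255)); RED=((0,215,110),(5,255,255))
E
python3 - <<'E'
from h import *
np.set_printoptions(precision=4,suppress=True)
a=frame("scene");b=frame("side")
for f in(a,b):
    for nm,c in(("Y",YEL),("R",RED)):
        for s,ce,m in blobs(f,*c,40): print(nm,s,ce,onplane(f,[ce],0.02)[0])
    print("hsv red", cv2.cvtColor(f["pixels"],cv2.COLOR_RGB2HSV)[(205,188)[f is b],(263,286)[f is b]])
s=1/1.5625
print("paddle",tri(a,[[411*s,320*s]],b,[[447*s,293*s]]))
# board corners approx (scene / side) low-left.. 
A=np.array([[324,267],[412,244],[454,316],[361,344]])*s
B=np.array([[325,360],[331,282],[433,272],[439,357]])*s
print("boardcorners",tri(a,A,b,B))
cv2.imwrite("pics/crop.png",np.hstack([cv2.resize(a["pixels"][180:240,125:215,::-1],(540,360),interpolation=2),cv2.resize(b["pixels"][230:310,220:275,::-1],(248,360),interpolation=2)]))
E
```

```text
Y 363 [188.8127 207.4132] [ 0.5021 -0.1976  0.02  ]
Y 197 [148.4924 212.665 ] [ 0.4372 -0.3331  0.02  ]
hsv red [  2 189 177]
Y 513 [251.1696 254.7485] [ 0.5053 -0.2003  0.02  ]
Y 152 [236.5197 293.875 ] [ 0.4234 -0.3379  0.02  ]
hsv red [  1 191 135]
paddle [[0.6888 0.0087 0.0937 0.0004]]
boardcorners [[ 0.3779 -0.0458  0.0017  0.0018]
 [ 0.4374  0.1958 -0.003   0.0073]
 [ 0.6963  0.1361  0.0244  0.0159]
 [ 0.6371 -0.1001  0.0086  0.0138]]
```

View pics/crop.png

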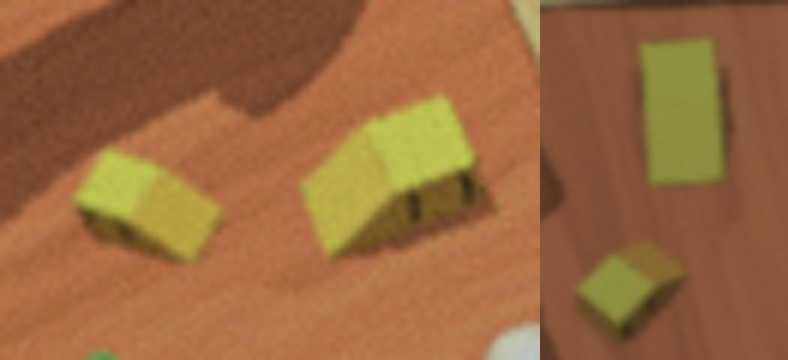

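The crop shows the smaller wedge at scene (150,212): block top at its left, sloping toe toward the right and down. The larger one at (189,207) is the look-alike. I'll move the wrist camera over the small one.

```bash
python3 -m crank '{"travel":[[4,4,0],[8,8,0],[12,12,0],[15,15,0],[18,18,0]],"turn":[[0,0,0],[0,0,0],[0,0,0],[0,0,0],[0,0,0]],"gripper":[0,0,0,0,0]}' 30
python3 - <<'E'
from h import *
np.set_printoptions(precision=4,suppress=True)
w=frame("wrist");s=bot.observe();print(s["position"],s["tool_rot"],s["clock"]);E=w["E"]
print("cam",-E[:3,:3].T@E[:3,3],E[:3,:3],w["fx"],w["dist"],"chock at",proj(w,[[.43,-.335,.02]]))
cv2.imwrite("pics/w1.png",w["pixels"][:,:,::-1])
E
```

```text
clock: 0.7
position: [0.3814, -0.4125, 0.2314]
tool_rot: [3.141, 0.0, 0.332]
force: [1.1, -1.1, 0.5]
grip_width: 0.0856
finger_force: 0.0
[ 0.3882 -0.4058  0.2314] [-3.1399 -0.0038  0.3402] 0.75
cam [ 0.4557 -0.3875  0.373 ] [[ 0.3256 -0.9455 -0.0001]
 [-0.8998 -0.3099  0.3072]
 [-0.2905 -0.0999 -0.9517]] 345.71721229047847 [0.0146 0.     0.     0.     0.    ] chock at [[198.3611  89.2092]]
```

View pics/w1.png

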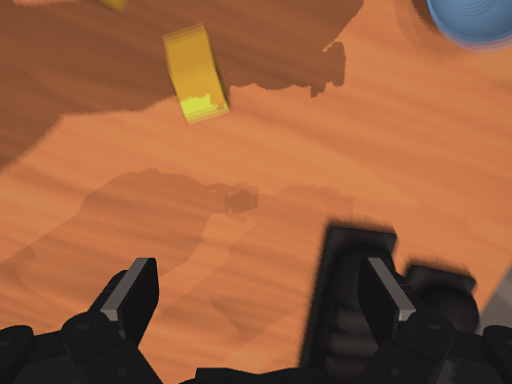

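The chock is at (197,75), toe pointing up in the picture. I'll make a second wrist view and triangulate its corners.

```bash
python3 - <<'E'
import cv2;im=cv2.imread("pics/w1.png");h=cv2.cvtColor(im,cv2.COLOR_BGR2HSV)
for p in[(195,65),(185,40),(200,90),(205,105),(240,100),(150,40),(118,3)]:print(p,h[p[1],p[0]])
E
python3 -m crank '{"travel":[[2,2.5,0],[4,5,0],[6,7.5,0],[6,7.5,0],[6,7.5,0]],"turn":[[0,0,0],[0,0,0],[0,0,0],[0,0,0],[0,0,0]],"gripper":[0,0,0,0,0]}'
python3 - <<'E'
from h import *
np.set_printoptions(precision=4,suppress=True)
w=frame("wrist");print(bot.observe()["position"],"chock at",proj(w,[[.43,-.335,.02]]))
np.save("pics/w2.npy",dict(w),allow_pickle=True)
cv2.imwrite("pics/w2.png",w["pixels"][:,:,::-1])
E
```

```text
(195, 65) [ 20 191 195]
(185, 40) [ 19 192 193]
(200, 90) [ 20 187 210]
(205, 105) [ 30 165 212]
(240, 100) [ 11 162 201]
(150, 40) [ 11 160 139]
(118, 3) [ 18 186 155]
clock: 1.25
position: [0.4404, -0.339, 0.2312]
tool_rot: [-3.141, 0.0, 0.333]
force: [0.7, -0.6, 0.2]
grip_width: 0.0853
finger_force: 0.0
[ 0.4398 -0.3397  0.2312] chock at [[250.4574 168.6863]]
```

View pics/w2.png

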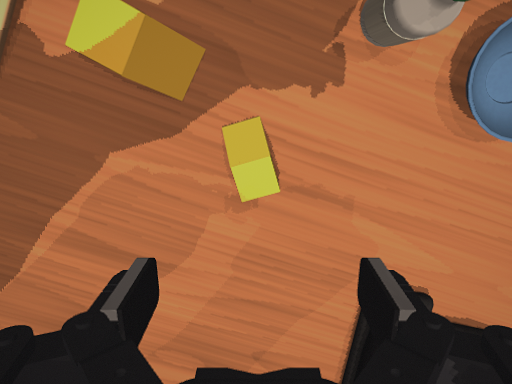

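The clear view shows the small chock: flat top at (257,179), slope at (246,143), toe at (241,122). I'll extract the corners now and take another view 5 cm lower to triangulate the height.

```bash
cat >> h.py <<'E'
def chock(w,near=None):
    m=blobs(w,(15,150,120),(36,255,255),150)
    m=min(m,key=lambda b:np.linalg.norm(b[1]-near))[2]
    h=cv2.cvtColor(w["pixels"],cv2.COLOR_RGB2HSV)[...,0]
    def quad(mm):
        mm=cv2.morphologyEx(mm.astype(np.uint8),cv2.MORPH_OPEN,np.ones((3,3)))
        c=max(cv2.findContours(mm,0,2)[0],key=cv2.contourArea)
        return cv2.boxPoints(cv2.minAreaRect(c))
    return quad(m&(h>=27)),quad(m)
E
python3 -m crank '{"travel":[[0,2,0],[1,4,-2],[1,4,-5],[1,4,-5],[1,4,-5]],"turn":[[0,0,0],[0,0,0],[0,0,0],[0,0,0],[0,0,0]],"gripper":[0,0,0,0,0]}'
python3 - <<'E'
from h import *
np.set_printoptions(precision=4,suppress=True)
w2=np.load("pics/w2.npy",allow_pickle=True).item()
w3=frame("wrist");print(bot.observe()["position"])
np.save("pics/w3.npy",dict(w3),allow_pickle=True)
T=[]
for w in(w2,w3):
    t,a=chock(w,proj(w,[[.43,-.335,.02]])[0]);T.append((t,a))
    q=onplane(w,t,.034);c=q.mean(0);e=[q[1]-q[0],q[2]-q[1]]
    print("top quad px",t.mean(0),"world",c,"sides",[(np.linalg.norm(v),np.degrees(np.arctan2(v[1],v[0]))) for v in e])
print("tri top centre",tri(w2,[T[0][0].mean(0)],w3,[T[1][0].mean(0)]))
def srt(q):return q[np.argsort(q[:,1])]
print("tri corners",tri(w2,srt(T[0][0]),w3,srt(T[1][0])))
print("all",T[0][1],T[1][1])
E
```

```text
clock: 1.8
position: [0.4496, -0.3002, 0.1816]
tool_rot: [-3.141, 0.001, 0.33]
force: [-1.2, -0.3, 0.3]
grip_width: 0.0851
finger_force: 0.0
[ 0.4501 -0.3004  0.1823]
top quad px [254.8962 178.8868] world [ 0.4244 -0.3419  0.034 ] sides [(np.float64(0.04066262408081392), np.float64(-54.694982932962375)), (np.float64(0.03847393584957421), np.float64(-144.650762635801))]
top quad px [292.2324 215.8714] world [ 0.425  -0.3419  0.034 ] sides [(np.float64(0.040097725372252424), np.float64(-55.25319662608021)), (np.float64(0.038550509724685204), np.float64(-144.39838830586527))]
tri top centre [[ 0.4246 -0.3421  0.0324  0.0005]]
tri corners [[ 0.4519 -0.3478  0.0323  0.0001]
 [ 0.4284 -0.3146  0.0317  0.0008]
 [ 0.4207 -0.37    0.0333  0.0002]
 [ 0.3959 -0.3361  0.0325  0.0007]]
all [[218.5285 126.336 ]
 [259.8128 115.1549]
 [280.5298 191.6482]
 [239.2455 202.8293]] [[250.1698 156.0944]
 [296.7924 142.7736]
 [321.4717 229.1509]
 [274.8491 242.4717]]
```

Chock: flat-top centre at (0.4247, -0.342), top z≈0.033, toe yaw 35.3°. I'll move over it with a +16° turn.

```bash
python3 -m crank '{"travel":[[-1,-1.5,-3],[-2,-3,-6],[-2.5,-4.2,-9],[-2.5,-4.2,-11],[-2.5,-4.2,-11]],"turn":[[0,0,5],[0,0,11],[0,0,16],[0,0,16],[0,0,16]],"gripper":[0,0,0,0,0]}'
python3 - <<'E'
from h import *
print(bot.observe()["position"],np.degrees(bot.observe()["tool_rot"]))
E
```

```text
clock: 2.35
position: [0.4242, -0.3418, 0.0703]
tool_rot: [-3.14, 0.001, 0.609]
force: [-0.5, 0.1, 0.6]
grip_width: 0.0854
finger_force: 0.0
[ 0.42420931 -0.34184094  0.07031552] [-1.79890709e+02  5.92729815e-02  3.48943602e+01]
```

```bash
python3 -m crank '{"travel":[[0,0,-3],[0,0,-5.5],[0,0,-6.5],[0,0,-6.5],[0,0,-6.5]],"turn":[[0,0,0],[0,0,0],[0,0,0],[0,0,0],[0,0,0]],"gripper":[0,0,0,0,0.6]}' 30
python3 -m crank '{"travel":[[0,0,0],[0,0,0],[0,0,0],[0,0,0],[0,0,0]],"turn":[[0,0,0],[0,0,0],[0,0,0],[0,0,0],[0,0,0]],"gripper":[0.7,0.7,0.7,0.7,0.7]}' 30
python3 -m crank '{"travel":[[0,0,2],[0,0,6],[0,0,10],[0,0,14],[0,0,18]],"turn":[[0,0,0],[0,0,0],[0,0,0],[0,0,-8],[0,0,-16]],"gripper":[0.7,0.7,0.7,0.7,0.7]}' 30
```

```text
clock: 2.85
position: [0.4261, -0.3417, 0.0078]
tool_rot: [3.14, -0.0, 0.611]
force: [1.0, 0.0, 0.2]
grip_width: 0.0733
finger_force: 0.0
clock: 3.35
position: [0.4258, -0.3415, 0.0074]
tool_rot: [3.14, -0.0, 0.611]
force: [-1.5, 0.4, 11.2]
grip_width: 0.0417
finger_force: 29.4
clock: 3.85
position: [0.425, -0.341, 0.1885]
tool_rot: [-3.142, -0.001, 0.326]
force: [1.2, -0.7, -1.0]
grip_width: 0.0415
finger_force: 32.1
```

```bash
python3 -m crank '{"travel":[[0.5,4,1],[1,8,2],[1.5,12,3],[2,16,4],[3,20,5]],"turn":[[0,0,-4],[0,0,-8],[0,0,-12],[0,0,-16],[0,0,-20]],"gripper":[0.7,0.7,0.7,0.7,0.7]}' 30
python3 -m crank '{"travel":[[1,5,1],[2,10,1],[3,15,1],[3,20,1],[3,20,1]],"turn":[[0,0,-4],[0,0,-8],[0,0,-12],[0,0,-12],[0,0,-12]],"gripper":[0.7,0.7,0.7,0.7,0.7]}' 30
python3 - <<'E'
from h import *
w=frame("wrist");print(bot.observe()["position"],bot.observe()["tool_rot"])
np.save("pics/w4.npy",dict(w),allow_pickle=True)
cv2.imwrite("pics/w4.png",w["pixels"][:,:,::-1])
E
```

```text
clock: 4.35
position: [0.4548, -0.1396, 0.2372]
tool_rot: [3.141, -0.0, -0.021]
force: [1.3, -0.1, -1.0]
grip_width: 0.0417
finger_force: 32.1
clock: 4.85
position: [0.485, 0.0652, 0.2468]
tool_rot: [-3.139, -0.0, -0.219]
force: [-1.0, -2.0, -1.8]
grip_width: 0.0413
finger_force: 32.0
[0.48501343 0.06257616 0.24667364] [-3.14047278e+00 -9.88645939e-05 -2.21214230e-01]
```

View pics/w4.png

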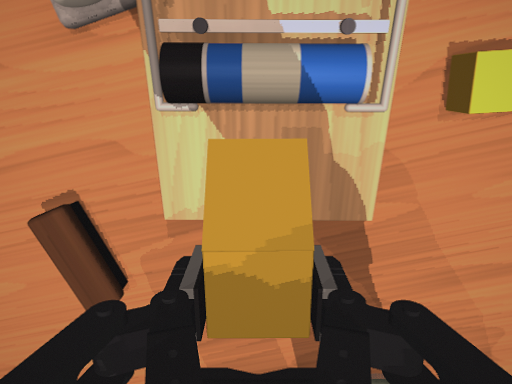

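The wrist view shows the board's low corners at (164,219) and (373,220), the can spanning columns 162-370 and rows 42-103, hooks at row 107 and the rail at row 27. The chock sits square in the fingers. I'll take a second view farther uphill.

```bash
python3 -m crank '{"travel":[[2.5,-0.5,0],[5,-1,0],[7.5,-1.5,0],[10,-2,0],[10,-2,0]],"turn":[[0,0,0],[0,0,0],[0,0,0],[0,0,0],[0,0,0]],"gripper":[0.7,0.7,0.7,0.7,0.7]}' 30
python3 - <<'E'
from h import *
w=frame("wrist");print(bot.observe()["position"],bot.observe()["tool_rot"])
np.save("pics/w5.npy",dict(w),allow_pickle=True)
cv2.imwrite("pics/w5.png",w["pixels"][:,:,::-1])
E
```

```text
clock: 5.4
position: [0.5873, 0.0367, 0.2461]
tool_rot: [3.141, -0.001, -0.229]
force: [-0.9, 0.3, -1.9]
grip_width: 0.0411
finger_force: 32.0
[0.5858782  0.03728651 0.24603167] [ 3.14112921e+00  2.69682387e-04 -2.28662279e-01]
```

View pics/w5.png

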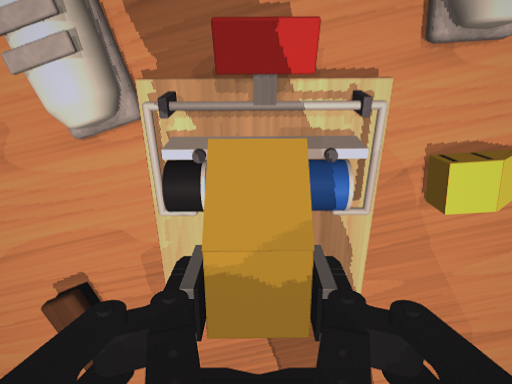

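The second view shows the upper board corners at (137,79) and (393,78), the rail at row 150 and the red paddle at columns 212-320, rows 16-74. I'll compute the board frame.

Run:
```python
from h import *
np.set_printoptions(precision=4,suppress=True)
w4,w5=[np.load(f"pics/w{i}.npy",allow_pickle=True).item() for i in(4,5)]
lo=onplane(w4,[[164,219],[373,220]],.0053);hi=onplane(w5,[[137,79],[393,78]],.0382)
print("lo",lo,np.linalg.norm(lo[0]-lo[1]),"hi",hi,np.linalg.norm(hi[0]-hi[1]))
d=(hi-lo).mean(0);yx=np.degrees(np.arctan2(d[1],d[0]));e=(lo[0]-lo[1]+hi[0]-hi[1]);yy=np.degrees(np.arctan2(e[1],e[0]))-90
print("len",np.linalg.norm(d[:2]),"yaw from x",yx,"from y",yy)
ya=np.radians((yx+yy)/2);u=np.array([np.cos(ya),np.sin(ya)])
m=(lo+hi).mean(0)[:2]/2+hi.mean(0)[:2]*0
m=(lo.mean(0)+hi.mean(0))[:2]/2
O=np.r_[m+u*.035*np.cos(np.radians(7)),.026];print("origin",O)
from scipy.spatial.transform import Rotation as Rn
R=Rn.from_euler("zy",[ya,-np.radians(7)]).as_matrix()
np.save("pics/board.npy",np.c_[R,O])
B=lambda P:(P[:,:3]-O)@R
print("hook corners(board)",B(tri(w4,[[157,107],[387,107]],w5,[[161,213],[366,213]])))
print("knobs",B(tri(w4,[[201,26],[348,26]],w5,[[199,156],[331,155]])))
p=onplane(w5,[[212,16],[320,16],[316,74],[215,74]],O[2]+.08);print("paddle at z+80:",B(p))
pt=tri(frame("scene"),[[263,205]],frame("side"),[[286,187.5]]);print("paddle tri",pt,B(pt))
for x in(.1,.07,.05,.02):print(x,"edge ray board x at rail row(150)",)
print("can px w4 low/high edges on z=can axis:",B(onplane(w4,[[266,42],[266,103],[162,75],[370,75]],O[2]+.026)))
s=bot.observe();print("tcp board",B(s["position"][None]),s["tool_rot"])
for X in(-.135,-.11):print("board pt",X,"z0.0074 ->",O+R@np.array([X,0,.0074]))
print(R)
```

```text
lo [[ 0.4337  0.1912  0.0053]
 [ 0.3786 -0.0518  0.0053]] 0.24915042023646722 hi [[ 0.6922  0.1303  0.0382]
 [ 0.6374 -0.1084  0.0382]] 0.24493353367401038
len 0.26520372952944316 yaw from x -12.806252717200232 from y -12.85751839388739
origin [0.5693 0.0326 0.026 ]
hook corners(board) [[-0.0313  0.1092  0.0262]
 [-0.0282 -0.1032  0.0399]]
knobs [[ 0.0376  0.0613  0.0479]
 [ 0.0382 -0.0577  0.0514]]
paddle at z+80: [[ 0.1494  0.0421  0.0616]
 [ 0.1491 -0.0369  0.0638]
 [ 0.1094 -0.0359  0.0685]
 [ 0.1097  0.0418  0.0663]]
paddle tri [[0.6888 0.0087 0.0932 0.0013]] [[0.1289 0.0049 0.0521]]
0.1 edge ray board x at rail row(150)
0.07 edge ray board x at rail row(150)
0.05 edge ray board x at rail row(150)
0.02 edge ray board x at rail row(150)
can px w4 low/high edges on z=can axis: [[ 0.0256  0.0067  0.0229]
 [-0.0267  0.0062  0.0292]
 [-0.0027  0.102   0.0237]
 [-0.0016 -0.089   0.0288]]
tcp board [[0.0399 0.0147 0.2168]] [ 3.1413  0.0004 -0.2275]
board pt -0.135 z0.0074 -> [0.4378 0.0626 0.0173]
board pt -0.11 z0.0074 -> [0.462  0.057  0.0203]
[[ 0.9678  0.2204 -0.1219]
 [-0.2221  0.975   0.    ]
 [ 0.1188  0.0271  0.9925]]
```

The board frame is consistent: origin (0.569, 0.033, 0.026), yaw -12.8°, y offset of about +3 mm. The paddle is at board (0.129, 0.003, ~0.06). I'll bring the chock over the low part of the board, tilting the tool with the slope.

```bash
python3 -m crank '{"travel":[[-4,0.6,-2],[-8,1.3,-5],[-11,1.9,-8.5],[-12.6,2.15,-12.5],[-12.6,2.15,-16.2]],"turn":[[-0.5,-2.2,0],[-1,-4.5,0.2],[-1.54,-6.83,0.2],[-1.54,-6.83,0.2],[-1.54,-6.83,0.2]],"gripper":[0.7,0.7,0.7,0.7,0.7]}' 30
cat >> h.py <<'E'
def rep():
    from scipy.spatial.transform import Rotation as Rn
    b=np.load("pics/board.npy");R,O=b[:,:3],b[:,3];s=bot.observe()
    T=Rn.from_euler("xyz",s["tool_rot"]).as_matrix()
    print("t",round(s["clock"],2),"tcp board mm",np.round((s["position"]-O)@R*1e3,1),"F board",np.round(s["force"]@R,1),"tool axes in board x",np.round(R.T@T[:,0],3),"z",np.round(R.T@T[:,2],3))
E
python3 -c "
from h import *
rep()"
```

```text
clock: 6.05
position: [0.4567, 0.0605, 0.0842]
tool_rot: [-3.141, -0.123, -0.222]
force: [1.6, -0.3, -2.4]
grip_width: 0.041
finger_force: 32.0
t 6.05 tcp board mm [-108.3    3.9   71.5] F board [ 1.3 -0.  -2.5] tool axes in board x [1.    0.004 0.003] z [ 0.003 -0.026 -1.   ]
```

Run:
```python
from h import *
from scipy.spatial.transform import Rotation as Rn
b=np.load("pics/board.npy");b[:,:3]=Rn.from_euler("ZY",[-12.83,-7],degrees=True).as_matrix();np.save("pics/board.npy",b)
np.set_printoptions(precision=4,suppress=True);print(b);rep()
```

```text
[[ 0.9678  0.2221 -0.1188  0.5693]
 [-0.2204  0.975   0.0271  0.0326]
 [ 0.1219  0.      0.9925  0.026 ]]
t 6.05 tcp board mm [-108.     2.2   71.9] F board [ 1.3  0.  -2.5] tool axes in board x [1.    0.002 0.   ] z [ 0.     0.001 -1.   ]
```

```bash
python3 -m crank '{"travel":[[0.35,-0.1,-3],[0.6,-0.14,-5],[0.71,-0.16,-5.9],[0.75,-0.17,-6.2],[0.75,-0.17,-6.2]],"turn":[[0,0,0],[0,0,0],[0,0,0],[0,0,0],[0,0,0]],"gripper":[0.7,0.7,0.7,0.7,0.7]}' 30
python3 -c "
from h import *
rep()"
python3 -m crank '{"travel":[[0,0,-0.05],[0,0,-0.1],[0,0,-0.15],[0,0,-0.15],[0,0,-0.15]],"turn":[[0,0,0],[0,0,0],[0,0,0],[0,0,0],[0,0,0]],"gripper":[0.7,0.7,0.7,0.7,0.7]}' 30
python3 -c "
from h import *
rep()"
```

```text
clock: 6.55
position: [0.4669, 0.0586, 0.0229]
tool_rot: [-3.141, -0.123, -0.223]
force: [-0.1, -0.1, -1.5]
grip_width: 0.0417
finger_force: 32.0
t 6.55 tcp board mm [-105.2    2.6    9.8] F board [-0.3 -0.2 -1.5] tool axes in board x [1.    0.001 0.   ] z [ 0.     0.001 -1.   ]
clock: 7.05
position: [0.4669, 0.0587, 0.0209]
tool_rot: [-3.141, -0.122, -0.223]
force: [-0.7, -0.2, -0.7]
grip_width: 0.0415
finger_force: 32.0
t 7.05 tcp board mm [-105.5    2.7    7.8] F board [-0.7 -0.4 -0.6] tool axes in board x [1.    0.001 0.   ] z [ 0.     0.001 -1.   ]
```

```bash
python3 -m crank '{"travel":[[0,0,-0.03],[0,0,-0.07],[0,0,-0.1],[0,0,-0.1],[0,0,-0.1]],"turn":[[0,0,0],[0,0,0],[0,0,0],[0,0,0],[0,0,0]],"gripper":[0.7,0.7,0.7,0.7,0.7]}' 30
python3 -c "
from h import *
rep()"
```

```text
clock: 7.55
position: [0.4669, 0.0587, 0.0205]
tool_rot: [-3.141, -0.123, -0.223]
force: [-7.3, 1.0, 25.2]
grip_width: 0.0418
finger_force: 35.3
t 7.55 tcp board mm [-105.6    2.7    7.4] F board [-4.2 -0.6 25.9] tool axes in board x [1.    0.001 0.001] z [ 0.001  0.001 -1.   ]
```

Contact felt. I'll lift slightly, carry 27 mm uphill, set down and release.

```bash
python3 -m crank '{"travel":[[0,0,0.15],[0.8,-0.18,0.25],[1.7,-0.38,0.36],[2.61,-0.59,0.48],[2.61,-0.59,0.39]],"turn":[[0,0,0],[0,0,0],[0,0,0],[0,0,0],[0,0,0]],"gripper":[0.7,0.7,0.7,0.7,0.7]}' 30
python3 -c "
from h import *
rep()"
python3 -m crank '{"travel":[[0,0,0],[0,0,0],[0,0,0],[0,0,0],[0,0,0]],"turn":[[0,0,0],[0,0,0],[0,0,0],[0,0,0],[0,0,0]],"gripper":[0.65,0.5,0.3,0.2,0.2]}' 30
python3 -c "
from h import *
rep()"
```

```text
clock: 8.05
position: [0.4949, 0.0523, 0.024]
tool_rot: [-3.14, -0.124, -0.225]
force: [7.7, -5.4, 28.2]
grip_width: 0.0418
finger_force: 35.6
t 8.05 tcp board mm [-76.6   2.6   7.4] F board [12.  -3.5 27. ] tool axes in board x [ 1.    -0.001  0.002] z [ 0.002  0.001 -1.   ]
clock: 8.55
position: [0.4928, 0.0528, 0.0236]
tool_rot: [-3.141, -0.122, -0.223]
force: [0.6, 0.9, 0.4]
grip_width: 0.068
finger_force: 0.0
t 8.55 tcp board mm [-78.8   2.7   7.3] F board [0.4 1.  0.3] tool axes in board x [ 1.     0.001 -0.   ] z [-0.  0. -1.]
```

```bash
python3 -m crank '{"travel":[[-0.35,0.08,3],[-0.71,0.16,5.95],[-2.7,0.6,5.7],[-4.78,1.09,5.44],[-4.78,1.09,5.44]],"turn":[[0,0,0],[0,0,0],[0,0,0],[0,0,0],[0,0,0]],"gripper":[0.2,0.2,0.4,0.85,0.85]}' 30
python3 -m crank '{"travel":[[0,0,0],[0.3,-0.1,-2.5],[0.6,-0.14,-4.8],[0.67,-0.15,-5.6],[0.67,-0.15,-5.6]],"turn":[[0,0,0],[0,0,0],[0,0,0],[0,0,0],[0,0,0]],"gripper":[0.85,0.85,0.85,0.85,0.85]}' 30
python3 - <<'E'
from h import *
rep()
w=frame("wrist");np.save("pics/w6.npy",dict(w),allow_pickle=True);cv2.imwrite("pics/w6.png",w["pixels"][:,:,::-1])
E
```

```text
clock: 9.05
position: [0.4429, 0.064, 0.078]
tool_rot: [3.141, -0.121, -0.222]
force: [0.3, 0.2, 0.2]
grip_width: 0.0251
finger_force: 0.0
clock: 9.55
position: [0.4517, 0.062, 0.0213]
tool_rot: [3.141, -0.121, -0.223]
force: [0.1, -0.3, 0.1]
grip_width: 0.0129
finger_force: 0.0
t 9.55 tcp board mm [-120.9    2.5   10.1] F board [ 0.1 -0.3  0.1] tool axes in board x [ 1.     0.001 -0.001] z [-0.001 -0.001 -1.   ]
```

View pics/w6.png

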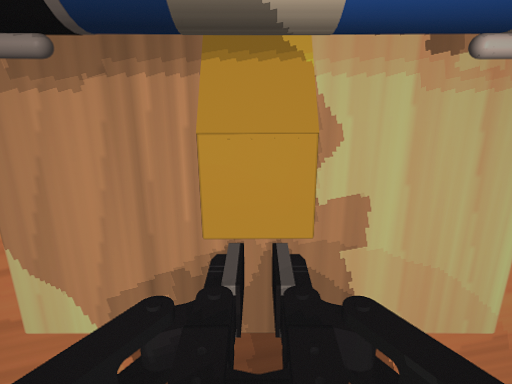

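The picture shows the chock sitting square on the board ahead of the fingers (back edge at row 238, columns 205-313), with the can at the top and the hooks clear to either side. I'll estimate the rail gap so the stiff contact doesn't come as a surprise.

```bash
python3 - <<'E'
from h import *
np.set_printoptions(precision=4,suppress=True)
b=np.load("pics/board.npy");R,O=b[:,:3],b[:,3]
def onb(w,p,z):
    o,d=ray(w,p);o=(o-O)@R;d=d@R;return o+d*((z-o[2])/d[:,2])[:,None]
w4,w5,w6=[np.load(f"pics/w{i}.npy",allow_pickle=True).item() for i in(4,5,6)]
print("w5 rail rows, z45",onb(w5,[[180,138],[180,150],[180,159]],.045))
print("w4 rail, z45",onb(w4,[[300,19],[300,26],[300,33]],.045))
for w,c,r in((w5,180,range(134,164,2)),(w4,270,range(12,46,2))):print([int(w["pixels"][y,c].mean()) for y in r])
print("chock top back corners z34",onb(w6,[[204,238],[313,238],[197,133],[318,133]],.034))
E
python3 -m crank '{"travel":[[0.2,-0.044,0.024],[0.48,-0.11,0.061],[0.77,-0.176,0.098],[0.97,-0.22,0.122],[0.97,-0.22,0.122]],"turn":[[0,0,0],[0,0,0],[0,0,0],[0,0,0],[0,0,0]],"gripper":[0.85,0.85,0.85,0.85,0.85]}' 30
python3 -c "
from h import *
rep()"
```

```text
w5 rail rows, z45 [[0.0534 0.0769 0.045 ]
 [0.0422 0.078  0.045 ]
 [0.0336 0.0789 0.045 ]]
w4 rail, z45 [[ 0.0434 -0.021   0.045 ]
 [ 0.0383 -0.0212  0.045 ]
 [ 0.0331 -0.0215  0.045 ]]
[144, 133, 115, 116, 116, 116, 116, 115, 204, 207, 207, 207, 206, 38, 20]
[133, 135, 135, 136, 168, 169, 168, 168, 167, 168, 122, 101, 102, 102, 102, 101, 119]
chock top back corners z34 [[-0.0978  0.022   0.034 ]
 [-0.0978 -0.0187  0.034 ]
 [-0.0588  0.0225  0.034 ]
 [-0.0588 -0.0185  0.034 ]]
clock: 10.1
position: [0.462, 0.0598, 0.0236]
tool_rot: [-3.141, -0.123, -0.224]
force: [-0.3, 0.4, -0.0]
grip_width: 0.0127
finger_force: 0.0
t 10.1 tcp board mm [-110.2    2.7   11.1] F board [-0.4  0.3  0. ] tool axes in board x [1.    0.    0.001] z [ 0.001  0.001 -1.   ]
```

The rail front is at x≈33 mm, so the can rolls about 7 mm; snug is expected near TCP x≈-94. I'll push 10 mm slowly.

```bash
python3 -m crank '{"travel":[[0.194,-0.044,0.024],[0.387,-0.088,0.049],[0.58,-0.132,0.073],[0.774,-0.176,0.098],[0.968,-0.22,0.122]],"turn":[[0,0,0],[0,0,0],[0,0,0],[0,0,0],[0,0,0]],"gripper":[0.85,0.85,0.85,0.85,0.85]}' 30
python3 -c "
from h import *
rep()"
python3 -m crank '{"travel":[[0.048,-0.011,0.006],[0.097,-0.022,0.012],[0.145,-0.033,0.018],[0.194,-0.044,0.024],[0.194,-0.044,0.024]],"turn":[[0,0,0],[0,0,0],[0,0,0],[0,0,0],[0,0,0]],"gripper":[0.85,0.85,0.85,0.85,0.85]}' 30
python3 -c "
from h import *
rep()"
```

```text
clock: 10.6
position: [0.4711, 0.0577, 0.0245]
tool_rot: [-3.141, -0.122, -0.223]
force: [-4.9, 0.4, 3.1]
grip_width: 0.0126
finger_force: 2.1
t 10.6 tcp board mm [-100.8    2.7   10.8] F board [-4.4 -0.7  3.6] tool axes in board x [ 1.     0.001 -0.   ] z [-0.  0. -1.]
clock: 11.1
position: [0.4733, 0.0573, 0.0248]
tool_rot: [-3.141, -0.122, -0.223]
force: [-1.2, 0.2, -0.8]
grip_width: 0.0127
finger_force: 0.6
t 11.1 tcp board mm [-98.5   2.7  10.9] F board [-1.3 -0.  -0.6] tool axes in board x [1.    0.001 0.   ] z [ 0.     0.001 -1.   ]
```

```bash
python3 -m crank '{"travel":[[0.03,-0.007,0.004],[0.06,-0.014,0.008],[0.09,-0.02,0.011],[0.12,-0.027,0.015],[0.145,-0.033,0.018]],"turn":[[0,0,0],[0,0,0],[0,0,0],[0,0,0],[0,0,0]],"gripper":[0.85,0.85,0.85,0.85,0.85]}' 30
python3 -c "
from h import *
rep()"
python3 -m crank '{"travel":[[0.02,-0.0045,0.0025],[0.04,-0.009,0.005],[0.06,-0.0135,0.0075],[0.08,-0.018,0.01],[0.097,-0.022,0.012]],"turn":[[0,0,0],[0,0,0],[0,0,0],[0,0,0],[0,0,0]],"gripper":[0.85,0.85,0.85,0.85,0.85]}' 30
python3 -c "
from h import *
rep()"
```

```text
clock: 11.6
position: [0.4747, 0.057, 0.025]
tool_rot: [-3.141, -0.122, -0.223]
force: [-1.9, 0.5, 0.6]
grip_width: 0.0127
finger_force: 1.0
t 11.6 tcp board mm [-97.1   2.8  10.9] F board [-1.9  0.1  0.9] tool axes in board x [1.    0.001 0.   ] z [ 0.     0.001 -1.   ]
clock: 12.1
position: [0.4756, 0.0567, 0.0251]
tool_rot: [-3.141, -0.122, -0.223]
force: [-1.5, 0.7, -0.4]
grip_width: 0.013
finger_force: 1.0
t 12.1 tcp board mm [-96.2   2.7  10.9] F board [-1.7  0.3 -0.2] tool axes in board x [1.    0.001 0.   ] z [ 0.  0. -1.]
```

```bash
cat > g.py <<'E'
from h import *
b=np.load("pics/board.npy");f=bot.observe()["force"]@b[:,:3];rep();raise SystemExit(int(f[0]<-5.5))
E
python3 -m crank '{"travel":[[0.0097,-0.0022,0.0012],[0.0194,-0.0044,0.0024],[0.0194,-0.0044,0.0024],[0.0194,-0.0044,0.0024],[0.0194,-0.0044,0.0024]],"turn":[[0,0,0],[0,0,0],[0,0,0],[0,0,0],[0,0,0]],"gripper":[0.85,0.85,0.85,0.85,0.85]}' >/dev/null; python3 g.py && python3 -m crank '{"travel":[[0.0097,-0.0022,0.0012],[0.0194,-0.0044,0.0024],[0.0194,-0.0044,0.0024],[0.0194,-0.0044,0.0024],[0.0194,-0.0044,0.0024]],"turn":[[0,0,0],[0,0,0],[0,0,0],[0,0,0],[0,0,0]],"gripper":[0.85,0.85,0.85,0.85,0.85]}' >/dev/null && python3 g.py && python3 -m crank '{"travel":[[0.0097,-0.0022,0.0012],[0.0194,-0.0044,0.0024],[0.0194,-0.0044,0.0024],[0.0194,-0.0044,0.0024],[0.0194,-0.0044,0.0024]],"turn":[[0,0,0],[0,0,0],[0,0,0],[0,0,0],[0,0,0]],"gripper":[0.85,0.85,0.85,0.85,0.85]}' >/dev/null && python3 g.py && python3 -m crank '{"travel":[[0.0097,-0.0022,0.0012],[0.0194,-0.0044,0.0024],[0.0194,-0.0044,0.0024],[0.0194,-0.0044,0.0024],[0.0194,-0.0044,0.0024]],"turn":[[0,0,0],[0,0,0],[0,0,0],[0,0,0],[0,0,0]],"gripper":[0.85,0.85,0.85,0.85,0.85]}' >/dev/null && python3 g.py && python3 -m crank '{"travel":[[0.0097,-0.0022,0.0012],[0.0194,-0.0044,0.0024],[0.0194,-0.0044,0.0024],[0.0194,-0.0044,0.0024],[0.0194,-0.0044,0.0024]],"turn":[[0,0,0],[0,0,0],[0,0,0],[0,0,0],[0,0,0]],"gripper":[0.85,0.85,0.85,0.85,0.85]}' >/dev/null && python3 g.py
```

```text
t 12.6 tcp board mm [-95.9   2.7  10.9] F board [-2.3 -0.5  0.3] tool axes in board x [1.    0.001 0.   ] z [ 0.     0.001 -1.   ]
t 13.1 tcp board mm [-95.8   2.8  10.9] F board [-2.5 -0.3  0.5] tool axes in board x [1.    0.001 0.   ] z [ 0.     0.001 -1.   ]
t 13.6 tcp board mm [-95.6   2.8  10.9] F board [-2.7  0.7  0.3] tool axes in board x [1.    0.001 0.   ] z [ 0.     0.001 -1.   ]
t 14.1 tcp board mm [-95.4   2.8  10.9] F board [-2.5  0.3  0.2] tool axes in board x [1.    0.001 0.   ] z [ 0.     0.001 -1.   ]
t 14.6 tcp board mm [-95.2   2.7  10.9] F board [-0.8  0.7 -0.8] tool axes in board x [1.    0.001 0.   ] z [ 0.  0. -1.]
```

Run:
```python
from h import *
np.set_printoptions(precision=4,suppress=True)
b=np.load("pics/board.npy");R,O=b[:,:3],b[:,3]
w6=np.load("pics/w6.npy",allow_pickle=True).item();w=frame("wrist");np.save("pics/w7.npy",dict(w),allow_pickle=True)
def onb(w,p,z):
    o,d=ray(w,p);o=(o-O)@R;d=d@R;return o+d*((z-o[2])/d[:,2])[:,None]
for v in(w6,w):
    # ridge: strongest horizontal gradient near row 133; can/board edge at col 190
    g=cv2.cvtColor(v["pixels"],cv2.COLOR_RGB2GRAY).astype(float)
    c=np.abs(np.diff(g[:,225:290].mean(1)));r=[int(i) for i in np.argsort(-c[:300])[:8]];print("rows by gradient",sorted(r))
    for x in(120,400):
        c=np.diff(g[:,x-10:x+10].mean(1));print(x,[int(i) for i in sorted(np.argsort(-np.abs(c[:140]))[:4])])
    hs=cv2.cvtColor(v["pixels"],cv2.COLOR_RGB2HSV)
    print("ridge rows est", [ (int(y),round(float(onb(v,[[258,y]],.034)[0,0])*1e3,1)) for y in range(120,245,12)])
cv2.imwrite("pics/w7.png",w["pixels"][:,:,::-1])
```

```text
rows by gradient [34, 35, 131, 132, 133, 237, 242, 285]
120 [32, 33, 34, 75]
400 [31, 32, 33, 34]
ridge rows est [(120, -54.5), (132, -58.5), (144, -62.6), (156, -66.7), (168, -71.0), (180, -75.3), (192, -79.8), (204, -84.3), (216, -89.0), (228, -93.8), (240, -98.7)]
rows by gradient [93, 94, 163, 164, 165, 262, 263, 264]
120 [92, 93, 119, 120]
400 [90, 91, 92, 93]
ridge rows est [(120, -28.9), (132, -32.9), (144, -37.0), (156, -41.2), (168, -45.5), (180, -49.9), (192, -54.3), (204, -58.9), (216, -63.6), (228, -68.4), (240, -73.3)]
```

View pics/w7.png

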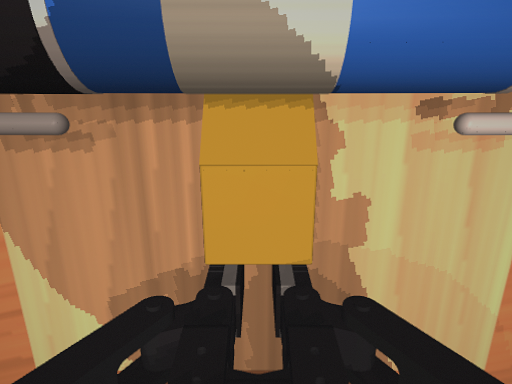

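The picture shows the can clear of the hooks, with the chock square under its middle; the ridge at row 164 puts the chock origin at x≈-44 and the can at about +6 mm. Roughly 1 mm remains to the rail, so I'll continue in guarded 0.2 mm steps.

```bash
python3 -m crank '{"travel":[[0.0097,-0.0022,0.0012],[0.0194,-0.0044,0.0024],[0.0194,-0.0044,0.0024],[0.0194,-0.0044,0.0024],[0.0194,-0.0044,0.0024]],"turn":[[0,0,0],[0,0,0],[0,0,0],[0,0,0],[0,0,0]],"gripper":[0.85,0.85,0.85,0.85,0.85]}' >/dev/null; python3 g.py && python3 -m crank '{"travel":[[0.0097,-0.0022,0.0012],[0.0194,-0.0044,0.0024],[0.0194,-0.0044,0.0024],[0.0194,-0.0044,0.0024],[0.0194,-0.0044,0.0024]],"turn":[[0,0,0],[0,0,0],[0,0,0],[0,0,0],[0,0,0]],"gripper":[0.85,0.85,0.85,0.85,0.85]}' >/dev/null && python3 g.py && python3 -m crank '{"travel":[[0.0097,-0.0022,0.0012],[0.0194,-0.0044,0.0024],[0.0194,-0.0044,0.0024],[0.0194,-0.0044,0.0024],[0.0194,-0.0044,0.0024]],"turn":[[0,0,0],[0,0,0],[0,0,0],[0,0,0],[0,0,0]],"gripper":[0.85,0.85,0.85,0.85,0.85]}' >/dev/null && python3 g.py && python3 -m crank '{"travel":[[0.0097,-0.0022,0.0012],[0.0194,-0.0044,0.0024],[0.0194,-0.0044,0.0024],[0.0194,-0.0044,0.0024],[0.0194,-0.0044,0.0024]],"turn":[[0,0,0],[0,0,0],[0,0,0],[0,0,0],[0,0,0]],"gripper":[0.85,0.85,0.85,0.85,0.85]}' >/dev/null && python3 g.py && python3 -m crank '{"travel":[[0.0097,-0.0022,0.0012],[0.0194,-0.0044,0.0024],[0.0194,-0.0044,0.0024],[0.0194,-0.0044,0.0024],[0.0194,-0.0044,0.0024]],"turn":[[0,0,0],[0,0,0],[0,0,0],[0,0,0],[0,0,0]],"gripper":[0.85,0.85,0.85,0.85,0.85]}' >/dev/null && python3 g.py && python3 -m crank '{"travel":[[0.0097,-0.0022,0.0012],[0.0194,-0.0044,0.0024],[0.0194,-0.0044,0.0024],[0.0194,-0.0044,0.0024],[0.0194,-0.0044,0.0024]],"turn":[[0,0,0],[0,0,0],[0,0,0],[0,0,0],[0,0,0]],"gripper":[0.85,0.85,0.85,0.85,0.85]}' >/dev/null && python3 g.py && python3 -m crank '{"travel":[[0.0097,-0.0022,0.0012],[0.0194,-0.0044,0.0024],[0.0194,-0.0044,0.0024],[0.0194,-0.0044,0.0024],[0.0194,-0.0044,0.0024]],"turn":[[0,0,0],[0,0,0],[0,0,0],[0,0,0],[0,0,0]],"gripper":[0.85,0.85,0.85,0.85,0.85]}' >/dev/null && python3 g.py
```

```text
t 15.15 tcp board mm [-94.9   2.7  10.9] F board [-3.1  0.4 -0.5] tool axes in board x [1.    0.001 0.   ] z [ 0.  0. -1.]
t 15.65 tcp board mm [-94.8   2.7  10.9] F board [-2.   0.3  0.1] tool axes in board x [ 1.     0.001 -0.   ] z [-0.  0. -1.]
t 16.15 tcp board mm [-94.5   2.7  10.9] F board [-2.5  0.2 -1.2] tool axes in board x [1.    0.001 0.   ] z [ 0.  0. -1.]
t 16.65 tcp board mm [-94.3   2.8  10.9] F board [-2.8  0.6  0.1] tool axes in board x [1.    0.001 0.   ] z [ 0.     0.001 -1.   ]
t 17.15 tcp board mm [-94.1   2.8  10.9] F board [-1.3 -0.5 -0.8] tool axes in board x [1.    0.001 0.   ] z [ 0.     0.001 -1.   ]
t 17.65 tcp board mm [-93.9   2.8  10.9] F board [-1.7 -0.4  0.4] tool axes in board x [1.    0.001 0.   ] z [ 0.     0.001 -1.   ]
t 18.15 tcp board mm [-93.7   2.8  10.9] F board [-1.  -0.1 -0.4] tool axes in board x [1.    0.001 0.   ] z [ 0.     0.001 -1.   ]
```

```bash
python3 -m crank '{"travel":[[0.0097,-0.0022,0.0012],[0.0194,-0.0044,0.0024],[0.0194,-0.0044,0.0024],[0.0194,-0.0044,0.0024],[0.0194,-0.0044,0.0024]],"turn":[[0,0,0],[0,0,0],[0,0,0],[0,0,0],[0,0,0]],"gripper":[0.85,0.85,0.85,0.85,0.85]}' >/dev/null; python3 g.py && python3 -m crank '{"travel":[[0.0097,-0.0022,0.0012],[0.0194,-0.0044,0.0024],[0.0194,-0.0044,0.0024],[0.0194,-0.0044,0.0024],[0.0194,-0.0044,0.0024]],"turn":[[0,0,0],[0,0,0],[0,0,0],[0,0,0],[0,0,0]],"gripper":[0.85,0.85,0.85,0.85,0.85]}' >/dev/null && python3 g.py && python3 -m crank '{"travel":[[0.0097,-0.0022,0.0012],[0.0194,-0.0044,0.0024],[0.0194,-0.0044,0.0024],[0.0194,-0.0044,0.0024],[0.0194,-0.0044,0.0024]],"turn":[[0,0,0],[0,0,0],[0,0,0],[0,0,0],[0,0,0]],"gripper":[0.85,0.85,0.85,0.85,0.85]}' >/dev/null && python3 g.py && python3 -m crank '{"travel":[[0.0097,-0.0022,0.0012],[0.0194,-0.0044,0.0024],[0.0194,-0.0044,0.0024],[0.0194,-0.0044,0.0024],[0.0194,-0.0044,0.0024]],"turn":[[0,0,0],[0,0,0],[0,0,0],[0,0,0],[0,0,0]],"gripper":[0.85,0.85,0.85,0.85,0.85]}' >/dev/null && python3 g.py && python3 -m crank '{"travel":[[0.0097,-0.0022,0.0012],[0.0194,-0.0044,0.0024],[0.0194,-0.0044,0.0024],[0.0194,-0.0044,0.0024],[0.0194,-0.0044,0.0024]],"turn":[[0,0,0],[0,0,0],[0,0,0],[0,0,0],[0,0,0]],"gripper":[0.85,0.85,0.85,0.85,0.85]}' >/dev/null && python3 g.py && python3 -m crank '{"travel":[[0.0097,-0.0022,0.0012],[0.0194,-0.0044,0.0024],[0.0194,-0.0044,0.0024],[0.0194,-0.0044,0.0024],[0.0194,-0.0044,0.0024]],"turn":[[0,0,0],[0,0,0],[0,0,0],[0,0,0],[0,0,0]],"gripper":[0.85,0.85,0.85,0.85,0.85]}' >/dev/null && python3 g.py && python3 -m crank '{"travel":[[0.0097,-0.0022,0.0012],[0.0194,-0.0044,0.0024],[0.0194,-0.0044,0.0024],[0.0194,-0.0044,0.0024],[0.0194,-0.0044,0.0024]],"turn":[[0,0,0],[0,0,0],[0,0,0],[0,0,0],[0,0,0]],"gripper":[0.85,0.85,0.85,0.85,0.85]}' >/dev/null && python3 g.py
```

```text
t 18.65 tcp board mm [-93.6   2.7  10.9] F board [-2.2 -0.3 -0.9] tool axes in board x [1.    0.001 0.   ] z [ 0.  0. -1.]
t 19.15 tcp board mm [-93.5   2.7  10.9] F board [-3.6  0.7  1.1] tool axes in board x [ 1.     0.001 -0.   ] z [-0.  0. -1.]
t 19.65 tcp board mm [-93.5   2.7  10.9] F board [-5.7  1.   2.1] tool axes in board x [ 1.     0.001 -0.   ] z [-0.  0. -1.]
```

The rail is reached: TCP x is holding still while the force rises about 2 N per 0.2 mm. I'll step on toward 11 N.

```bash
python3 -m crank '{"travel":[[0.0097,-0.0022,0.0012],[0.0194,-0.0044,0.0024],[0.0194,-0.0044,0.0024],[0.0194,-0.0044,0.0024],[0.0194,-0.0044,0.0024]],"turn":[[0,0,0],[0,0,0],[0,0,0],[0,0,0],[0,0,0]],"gripper":[0.85,0.85,0.85,0.85,0.85]}' >/dev/null; python3 g.py;python3 -m crank '{"travel":[[0.005,-0.0011,0.0006],[0.0097,-0.0022,0.0012],[0.0097,-0.0022,0.0012],[0.0097,-0.0022,0.0012],[0.0097,-0.0022,0.0012]],"turn":[[0,0,0],[0,0,0],[0,0,0],[0,0,0],[0,0,0]],"gripper":[0.85,0.85,0.85,0.85,0.85]}' >/dev/null; python3 g.py
```

```text
t 20.15 tcp board mm [-93.5   2.7  10.8] F board [-7.3  1.1  4.1] tool axes in board x [ 1.     0.001 -0.001] z [-0.001  0.    -1.   ]
t 20.65 tcp board mm [-93.5   2.7  10.9] F board [-8.6  0.6  4. ] tool axes in board x [ 1.     0.001 -0.001] z [-0.001  0.    -1.   ]
```

```bash
python3 -m crank '{"travel":[[0.0097,-0.0022,0.0012],[0.0194,-0.0044,0.0024],[0.0194,-0.0044,0.0024],[0.0194,-0.0044,0.0024],[0.0194,-0.0044,0.0024]],"turn":[[0,0,0],[0,0,0],[0,0,0],[0,0,0],[0,0,0]],"gripper":[0.85,0.85,0.85,0.85,0.85]}' >/dev/null; python3 g.py;python3 -m crank '{"travel":[[0.002,-0.0005,0.0002],[0.004,-0.001,0.0005],[0.004,-0.001,0.0005],[0.004,-0.001,0.0005],[0.004,-0.001,0.0005]],"turn":[[0,0,0],[0,0,0],[0,0,0],[0,0,0],[0,0,0]],"gripper":[0.85,0.85,0.85,0.85,0.85]}' >/dev/null; python3 g.py
```

```text
t 21.15 tcp board mm [-93.5   2.7  10.8] F board [-9.2  1.1  5.5] tool axes in board x [ 1.     0.001 -0.001] z [-0.001  0.    -1.   ]
t 21.65 tcp board mm [-93.5   2.7  10.8] F board [-9.2  0.8  4.9] tool axes in board x [ 1.     0.001 -0.001] z [-0.001  0.    -1.   ]
```

```bash
python3 -m crank '{"travel":[[0.0097,-0.0022,0.0012],[0.0194,-0.0044,0.0024],[0.0194,-0.0044,0.0024],[0.0194,-0.0044,0.0024],[0.0194,-0.0044,0.0024]],"turn":[[0,0,0],[0,0,0],[0,0,0],[0,0,0],[0,0,0]],"gripper":[0.85,0.85,0.85,0.85,0.85]}' >/dev/null; python3 g.py;python3 -m crank '{"travel":[[0,0,0],[0,0,0],[0,0,0],[0,0,0],[0,0,0]],"turn":[[0,0,0],[0,0,0],[0,0,0],[0,0,0],[0,0,0]],"gripper":[0.85,0.85,0.85,0.85,0.85]}' >/dev/null; python3 g.py
```

```text
t 22.15 tcp board mm [-93.5   2.7  10.8] F board [-11.8   1.1   7.9] tool axes in board x [ 1.     0.001 -0.002] z [-0.002 -0.    -1.   ]
t 22.65 tcp board mm [-93.5   2.7  10.8] F board [-9.8  0.9  7.2] tool axes in board x [ 1.     0.001 -0.001] z [-0.001 -0.    -1.   ]
```

```bash
python3 -m crank '{"travel":[[0.005,-0.0011,0.0006],[0.01,-0.0022,0.0012],[0.01,-0.0022,0.0012],[0.01,-0.0022,0.0012],[0.01,-0.0022,0.0012]],"turn":[[0,0,0],[0,0,0],[0,0,0],[0,0,0],[0,0,0]],"gripper":[0.85,0.85,0.85,0.85,0.85]}' >/dev/null; python3 g.py;python3 -m crank '{"travel":[[0,0,0],[0,0,0],[0,0,0],[0,0,0],[0,0,0]],"turn":[[0,0,0],[0,0,0],[0,0,0],[0,0,0],[0,0,0]],"gripper":[0.85,0.85,0.85,0.85,0.85]}' >/dev/null; python3 g.py;  python3 -m crank '{"travel":[[0,0,0],[0,0,0],[0,0,0],[0,0,0],[0,0,0]],"turn":[[0,0,0],[0,0,0],[0,0,0],[0,0,0],[0,0,0]],"gripper":[0.85,0.85,0.85,0.85,0.85]}' >/dev/null; python3 g.py
```

```text
t 23.15 tcp board mm [-93.5   2.7  10.8] F board [-10.6   0.9   7.6] tool axes in board x [ 1.     0.001 -0.002] z [-0.002 -0.    -1.   ]
t 23.65 tcp board mm [-93.5   2.7  10.8] F board [-11.5   1.4   7.9] tool axes in board x [ 1.     0.001 -0.002] z [-0.002 -0.    -1.   ]
t 24.15 tcp board mm [-93.5   2.6  10.8] F board [-10.3   0.7   7.4] tool axes in board x [ 1.     0.001 -0.002] z [-0.002 -0.    -1.   ]
```

```bash
python3 -m crank '{"travel":[[0.005,-0.0011,0.0006],[0.01,-0.0022,0.0012],[0.01,-0.0022,0.0012],[0.01,-0.0022,0.0012],[0.01,-0.0022,0.0012]],"turn":[[0,0,0],[0,0,0],[0,0,0],[0,0,0],[0,0,0]],"gripper":[0.85,0.85,0.85,0.85,0.85]}' >/dev/null; python3 g.py;python3 -m crank '{"travel":[[0,0,0],[0,0,0],[0,0,0],[0,0,0],[0,0,0]],"turn":[[0,0,0],[0,0,0],[0,0,0],[0,0,0],[0,0,0]],"gripper":[0.85,0.85,0.85,0.85,0.85]}' >/dev/null; python3 g.py
```

```text
t 24.65 tcp board mm [-93.5   2.7  10.8] F board [-11.9   1.6   8.8] tool axes in board x [ 1.     0.001 -0.002] z [-0.002 -0.    -1.   ]
t 25.15 tcp board mm [-93.4   2.7  10.8] F board [-12.    1.3   9.1] tool axes in board x [ 1.     0.001 -0.002] z [-0.002 -0.    -1.   ]
```

12 N is held steadily. I'll back the fingers off straight downhill, lift and check that the can and chock stay put.

```bash
python3 -m crank '{"travel":[[-1,0.22,-0.12],[-3,0.66,-0.37],[-3.3,0.73,3],[-3.8,0.82,7.5],[-4.2,0.9,12]],"turn":[[0,0,0],[0,0,0],[0,0,0],[0,0,0],[0,0,0]],"gripper":[0.85,0.85,0.85,1,1]}' 30
python3 -m crank '{"travel":[[0,0,1],[0,0,2],[0,0,3],[0,0,3],[0,0,3]],"turn":[[0,0,0],[0,0,0],[0,0,0],[0,0,0],[0,0,0]],"gripper":[1,1,1,1,1]}'
python3 - <<'E'
from h import *
rep();w=frame("wrist");cv2.imwrite("pics/w8.png",w["pixels"][:,:,::-1]);print(bot.observe()["position"])
E
```

```text
clock: 25.65
position: [0.4366, 0.0651, 0.1468]
tool_rot: [-3.141, -0.122, -0.223]
force: [0.5, -0.2, -0.7]
grip_width: 0.0003
finger_force: 0.0
clock: 26.15
position: [0.4372, 0.0649, 0.1748]
tool_rot: [3.142, -0.121, -0.223]
force: [-1.1, -0.6, 0.3]
grip_width: -0.0001
finger_force: 0.0
t 26.15 tcp board mm [-116.8    2.1  164.2] F board [-0.9 -0.8  0.4] tool axes in board x [ 1.     0.001 -0.001] z [-0.001  0.    -1.   ]
[0.43707194 0.06483987 0.17462691]
```

View pics/w8.png

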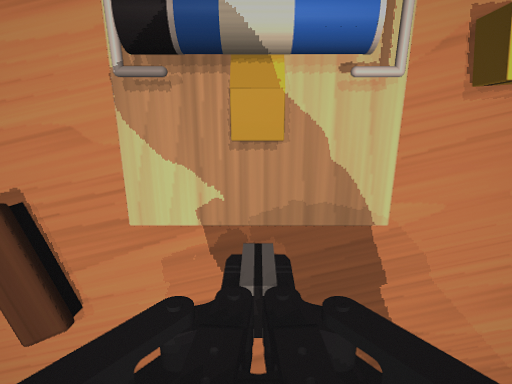

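The picture shows the chock square and touching the can at (257,55), with the can clear of the hooks and the fingers free. Next I'll go above the paddle.

```bash
python3 -m crank '{"travel":[[3,-0.7,0.3],[7,-1.6,0.6],[11,-2.5,1],[15,-3.4,1],[19,-4.3,1]],"turn":[[0,0,0],[0,0,0],[0,0,0],[0,0,0],[0,0,0]],"gripper":[1,1,1,1,1]}' 
python3 -m crank '{"travel":[[3,-0.7,-1],[5,-1.1,-2],[6.5,-1.4,-3],[6.5,-1.4,-4],[6.5,-1.4,-4]],"turn":[[0,0,0],[0,0,0],[0,0,0],[0,0,0],[0,0,0]],"gripper":[1,1,1,1,1]}'
python3 - <<'E'
from h import *
rep();np.set_printoptions(precision=4,suppress=True)
b=np.load("pics/board.npy");R,O=b[:,:3],b[:,3]
a,s=frame("scene"),frame("side")
P=[]
for f in(a,s):
    m=blobs(f,(0,175,80),(4,255,255),25);print([(int(x[0]),x[1]) for x in m])
E
```

```text
clock: 26.7
position: [0.6287, 0.0213, 0.1843]
tool_rot: [3.141, -0.121, -0.223]
force: [0.7, -0.1, 0.8]
grip_width: -0.0003
finger_force: 0.0
clock: 27.2
position: [0.6909, 0.008, 0.1427]
tool_rot: [3.141, -0.118, -0.223]
force: [-1.6, -0.6, 0.0]
grip_width: -0.0002
finger_force: 0.0
t 27.2 tcp board mm [137.3   3.  100.7] F board [-1.4 -1.   0.2] tool axes in board x [ 1.     0.001 -0.004] z [-0.004 -0.001 -1.   ]
[(121, array([262.595 , 204.8512]))]
[(104, array([285.9423, 188.6635]))]
```

```bash
python3 -m crank '{"travel":[[0.12,-0.03,-1],[0.24,-0.06,-2],[0.36,-0.08,-3],[0.36,-0.08,-3],[0.36,-0.08,-3]],"turn":[[0,0,0],[0,0,0],[0,0,0],[0,0,0],[0,0,0]],"gripper":[1,1,1,1,1]}' >/dev/null;python3 g.py
python3 -m crank '{"travel":[[0.02,-0.01,-0.2],[0.05,-0.01,-0.4],[0.07,-0.02,-0.6],[0.1,-0.02,-0.8],[0.12,-0.03,-1]],"turn":[[0,0,0],[0,0,0],[0,0,0],[0,0,0],[0,0,0]],"gripper":[1,1,1,1,1]}' >/dev/null;python3 g.py
python3 -m crank '{"travel":[[0.02,-0.01,-0.2],[0.05,-0.01,-0.4],[0.07,-0.02,-0.6],[0.1,-0.02,-0.8],[0.12,-0.03,-1]],"turn":[[0,0,0],[0,0,0],[0,0,0],[0,0,0],[0,0,0]],"gripper":[1,1,1,1,1]}' >/dev/null;python3 g.py
```

```text
t 27.8 tcp board mm [138.9   3.2  72.8] F board [ 0.5 -0.6 -0.1] tool axes in board x [ 1.     0.001 -0.001] z [-0.001  0.    -1.   ]
t 28.3 tcp board mm [139.4   3.3  63.1] F board [1.3 0.  2.5] tool axes in board x [1.    0.001 0.001] z [ 0.001  0.001 -1.   ]
t 28.8 tcp board mm [139.2   3.2  52.8] F board [1.3 0.3 2.4] tool axes in board x [1.    0.001 0.   ] z [ 0.     0.001 -1.   ]
```

```bash
python3 -m crank '{"travel":[[0.02,-0.01,-0.2],[0.05,-0.01,-0.4],[0.07,-0.02,-0.6],[0.1,-0.02,-0.8],[0.12,-0.03,-1]],"turn":[[0,0,0],[0,0,0],[0,0,0],[0,0,0],[0,0,0]],"gripper":[1,1,1,1,1]}' >/dev/null;python3 g.py
python3 -m crank '{"travel":[[0.02,-0.01,-0.2],[0.05,-0.01,-0.4],[0.07,-0.02,-0.6],[0.09,-0.02,-0.7],[0.1,-0.02,-0.8]],"turn":[[0,0,0],[0,0,0],[0,0,0],[0,0,0],[0,0,0]],"gripper":[1,1,1,1,1]}' >/dev/null;python3 g.py
python3 - <<'E'
from h import *
np.set_printoptions(precision=4,suppress=True)
b=np.load("pics/board.npy");R,O=b[:,:3],b[:,3]
# brightness of hook area & red blob
for n in("scene","side"):
    f=frame(n);np.save(f"pics/{n}9.npy",dict(f),allow_pickle=True)
    print(n,[(int(x[0]),x[1]) for x in blobs(f,(0,175,80),(4,255,255),15)])
    hinge=np.array([.08,0,.03])
    for th in(0,.3,.5,.65,.75):
        c,s=np.cos(th),np.sin(th);p=hinge+np.array([50*c+33*s,0,33*c-50*s])/1e3
        print(th,proj(f,[O+R@(p+[0,.003,0])])[0])
E
```

```text
t 29.3 tcp board mm [139.4   3.2  42.9] F board [2.8 0.8 3.1] tool axes in board x [1.    0.001 0.   ] z [ 0.     0.001 -1.   ]
t 29.8 tcp board mm [139.2   3.2  34.7] F board [ 3.6 -1.3  2.5] tool axes in board x [1.    0.001 0.   ] z [ 0.  0. -1.]
scene [(162, array([263.4506, 212.6543]))]
0 [263.029  202.9899]
0.3 [263.9691 207.4705]
0.5 [264.2848 210.0271]
0.65 [264.3496 211.6406]
0.75 [264.3109 212.5511]
side [(51, array([290.2549, 196.8039]))]
0 [286.1255 185.6759]
0.3 [288.4868 188.3832]
0.5 [289.3037 190.4033]
0.65 [289.4984 191.9722]
0.75 [289.4283 193.0238]
```

The paddle's shift suggests about 0.55 rad, with no stop felt. I'll press 3 mm more, then retreat straight up and verify.

```bash
python3 -m crank '{"travel":[[0.01,0,-0.1],[0.02,-0.01,-0.2],[0.03,-0.01,-0.3],[0.03,-0.01,-0.3],[0.03,-0.01,-0.3]],"turn":[[0,0,0],[0,0,0],[0,0,0],[0,0,0],[0,0,0]],"gripper":[1,1,1,1,1]}' >/dev/null;python3 g.py
python3 -m crank '{"travel":[[-0.12,0.03,1],[-0.36,0.08,3],[-0.6,0.14,5],[-1,0.22,9],[-1,0.22,14]],"turn":[[0,0,0],[0,0,0],[0,0,0],[0,0,0],[0,0,0]],"gripper":[1,1,1,1,1]}' >/dev/null;python3 g.py
python3 -m crank '{"travel":[[-3,0.7,0],[-6,1.4,1],[-9,2,1],[-12,2.6,1],[-12,2.6,1]],"turn":[[0,0,0],[0,0,0],[0,0,0],[0,0,0],[0,0,0]],"gripper":[1,1,1,1,1]}' >/dev/null;python3 g.py
python3 - <<'E'
from h import *
np.set_printoptions(precision=4,suppress=True)
b=np.load("pics/board.npy");R,O=b[:,:3],b[:,3]
o=np.array
for n in("scene","side"):
    f=frame(n);print(n,[(int(x[0]),x[1]) for x in blobs(f,(0,175,80),(4,255,255),15)])
w=frame("wrist");np.save("pics/w10.npy",dict(w),allow_pickle=True);cv2.imwrite("pics/w10.png",w["pixels"][:,:,::-1])
hg=np.array([.08,0,.03])
print("red wrist",[(int(x[0]),x[1],[np.ptp(k)+1 for k in np.nonzero(x[2])]) for x in blobs(w,(0,175,60),(4,255,255),100)])
for th in(0,.4,.5,.6,.7):
    c,s=np.cos(th),np.sin(th);p=hg+np.array([50*c+33*s,3,33*c-50*s])/1e3*[1,1,1]
    hk=[hg+np.array([-108*c+0*s,y,-108*-s])/1e3 for y in(-72,-107,72,107)]
    print(th,"paddle",proj(w,[O+R@p])[0],"hooks",proj(w,[O+R@(k+[0,.003,0]) for k in hk]).round(0).tolist())
print("blue",[(int(x[0]),x[1]) for x in blobs(w,(100,120,60),(125,255,255),150)])
print("yellow",[(int(x[0]),x[1]) for x in blobs(w,(15,150,120),(36,255,255),150)])
print("can at x=7 proj",proj(w,[O+R@np.array(q) for q in([.0073,-.09,.052],[.0073,.09,.052],[-.0187,0,.026],[-.043,.003,.034],[-.083,.003,.034])]))
E
```

```text
t 30.4 tcp board mm [139.    3.2  31.7] F board [ 2.3 -0.7  2.3] tool axes in board x [ 1.     0.001 -0.   ] z [-0.  0. -1.]
t 30.9 tcp board mm [144.1   2.9 172.5] F board [-0.   0.8 -0. ] tool axes in board x [ 1.     0.001 -0.004] z [-0.004 -0.    -1.   ]
t 31.4 tcp board mm [ 22.1   1.8 198.1] F board [1.6 0.3 0.9] tool axes in board x [ 1.     0.002 -0.001] z [-0.001  0.    -1.   ]
scene [(224, array([263.8214, 212.4018]))]
side [(162, array([288.4815, 193.5494]))]
red wrist [(4892, array([258.4806,  37.99  ]), [np.int64(51), np.int64(96)])]
0 paddle [255.6564  43.9496] hooks [[330.0, 225.0], [367.0, 225.0], [182.0, 225.0], [145.0, 224.0]]
0.4 paddle [255.8344  34.5371] hooks [[341.0, 235.0], [383.0, 235.0], [170.0, 235.0], [129.0, 235.0]]
0.5 paddle [255.8795  34.4036] hooks [[344.0, 235.0], [387.0, 235.0], [167.0, 235.0], [124.0, 234.0]]
0.6 paddle [255.9236  35.0824] hooks [[347.0, 233.0], [392.0, 233.0], [164.0, 233.0], [119.0, 233.0]]
0.7 paddle [255.9664  36.5181] hooks [[351.0, 230.0], [398.0, 230.0], [160.0, 230.0], [113.0, 230.0]]
blue [(1585, array([211.1678, 190.4284])), (2960, array([316.2216, 190.5926]))]
yellow [(3376, array([481.5939, 201.0738])), (1293, array([256.8283, 230.942 ]))]
can at x=7 proj [[362.0373 197.4166]
 [156.552  197.1372]
 [259.1159 214.1294]
 [255.9917 240.4846]
 [256.0083 276.687 ]]
```

The measurements suggest about 0.53-0.55 rad. I'll press once more, 4 mm deeper, for margin.

```bash
python3 -m crank '{"travel":[[3,-0.7,0],[6,-1.4,0],[9,-2,0],[11.4,-2.6,0],[11.4,-2.6,0]],"turn":[[0,0,0],[0,0,0],[0,0,0],[0,0,0],[0,0,0]],"gripper":[1,1,1,1,1]}' >/dev/null;python3 g.py
python3 -m crank '{"travel":[[0.5,-0.11,-4],[0.9,-0.2,-8],[1.2,-0.28,-11.5],[1.5,-0.34,-13.5],[1.5,-0.34,-13.5]],"turn":[[0,0,0],[0,0,0],[0,0,0],[0,0,0],[0,0,0]],"gripper":[1,1,1,1,1]}' >/dev/null;python3 g.py
```

```text
t 32.05 tcp board mm [143.9   0.9 181.3] F board [-1.4 -0.9 -1.1] tool axes in board x [ 1.    -0.001 -0.   ] z [-0. -0. -1.]
t 32.55 tcp board mm [138.4   1.3  43.6] F board [-0.2  0.4  0.7] tool axes in board x [ 1.     0.001 -0.005] z [-0.005 -0.001 -1.   ]
```

```bash
python3 -m crank '{"travel":[[0.05,-0.01,-0.4],[0.1,-0.02,-0.8],[0.12,-0.03,-1.1],[0.15,-0.03,-1.4],[0.19,-0.04,-1.65]],"turn":[[0,0,0],[0,0,0],[0,0,0],[0,0,0],[0,0,0]],"gripper":[1,1,1,1,1]}' >/dev/null;python3 g.py
python3 -m crank '{"travel":[[-0.12,0.03,1],[-0.36,0.08,3],[-0.6,0.14,5],[-1,0.22,9],[-1,0.22,14]],"turn":[[0,0,0],[0,0,0],[0,0,0],[0,0,0],[0,0,0]],"gripper":[1,1,1,1,1]}' >/dev/null;python3 g.py
python3 -m crank '{"travel":[[-3,0.7,0],[-6,1.4,1],[-9,2,1],[-12,2.6,1],[-12,2.6,1]],"turn":[[0,0,0],[0,0,0],[0,0,0],[0,0,0],[0,0,0]],"gripper":[1,1,1,1,1]}' >/dev/null;python3 g.py
python3 - <<'E'
from h import *
np.set_printoptions(precision=4,suppress=True)
b=np.load("pics/board.npy");R,O=b[:,:3],b[:,3]
for n in("scene","side"):
    f=frame(n);print(n,[(int(x[0]),x[1]) for x in blobs(f,(0,175,80),(4,255,255),15)])
w=frame("wrist")
print("blue",[(int(x[0]),x[1]) for x in blobs(w,(100,120,60),(125,255,255),150)])
print("yellow",[(int(x[0]),x[1]) for x in blobs(w,(15,150,120),(36,255,255),150)])
print("proj can/chock",proj(w,[O+R@np.array(q) for q in([.0073,0,.052],[-.0187,0,.026],[-.043,.003,.034],[-.083,.003,.034])]))
E
```

```text
t 33.05 tcp board mm [140.4   1.9  30.4] F board [ 0.2 -0.4  3.3] tool axes in board x [1.    0.001 0.001] z [ 0.001  0.001 -1.   ]
t 33.55 tcp board mm [145.8   1.6 171.4] F board [ 0.8  0.4 -0.1] tool axes in board x [ 1.     0.001 -0.002] z [-0.002 -0.    -1.   ]
t 34.05 tcp board mm [ 23.7   0.5 196.9] F board [ 0.4  0.6 -0.2] tool axes in board x [1.    0.002 0.   ] z [ 0.     0.001 -1.   ]
scene [(223, array([263.8206, 212.5919]))]
side [(161, array([288.4658, 193.6211]))]
blue [(1589, array([209.6325, 192.4097])), (2987, array([315.0248, 192.7777]))]
yellow [(3423, array([481.1957, 203.1443])), (1186, array([255.2108, 232.4486]))]
proj can/chock [[257.8594 199.5774]
 [257.8568 216.2851]
 [254.7256 242.703 ]
 [254.7915 278.9327]]
```

```bash
python3 -c "
from workcell import bot
print(bot.job_done())"
```

```text
the job is handed in; nothing more can be done
None
```

I handed the job in at about 34 s, with no verdict returned: the smaller chock holds the can snug against the rail (about 12 N push, released before the paddle was pressed), the bail is open to roughly 0.55 rad by image estimate, and the can did not move between my last two checks.

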